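# Weigh a thin stone slab from the sorting tray

## Robot

A 6-joint arm with a two-finger parallel gripper is mounted at the origin on the work surface. World frame = base frame: x ahead of the robot, y to its left, z up, the work surface at z = 0. Lengths are in mm, angles in rad, forces in N, time in s.
With the tool pointing down it reaches from about 275 to 1000 mm from the base axis. Payload 8.4 kg.
Tool frame: the origin (TCP) lies midway between the tips of the shut fingers; the grasp point (between the pads) lies 19 mm behind it; y points along the fingers, z is the direction in which the jaws open and shut, and the axes are right-handed (so a half turn about y gives the same grasp; the last joint's range is limited). The gripper opens to 85 mm and grips with 20 to 120 N. Pads are 22 mm wide; open, the fingers measure 114 mm over their backs; the gripper's body (76 mm by 85 mm) begins 54 mm behind the grasp point. The pads swing forward as they close: fully open they stand 13 mm farther back than shut.
Start: joints at [1.237, 0.353, 1.633, -0, 1.155, -0.002], TCP at [203.589, 590.914, 231.281] pointing down, gripper open.
Joint ranges: [-2.63, 2.63], [-0.92, 2.1], [0.06, 2.66], [-1.3, 4.44], [0, 2.69], [-3.02, 3.02]. Speed limits (rad/s): [2.22, 2.22, 2.79, 3.14, 3.14, 3.14].

## Interface

Orientations are given as [roll, pitch, yaw] about the fixed x, y, z axes, in that order (R = Rz(yaw) Ry(pitch) Rx(roll)).
In Python, from rig import r gives the robot as it stands. The module is installed in compiled form; this text tells all that it offers.
- The arm moves only by the tool apply_moves, never from a script. Its argument "plan" is text: rows parted by semicolons, each of 7 numbers parted by spaces: the shift along the tool's x, y, z in cm, then the turn, a rotation vector about the tool's x, y, z in degrees, then the closure, from 0 (fully open) to 1 (shut). A call has 1 to 20 rows; each row shifts and turns the pose as measured when the row begins, along the tool's axes as they then stand; what a row does not reach is not made up. A row lasts 1/10 s, in which the tool goes at most 50 mm and 8.59 degrees, less where a joint would pass 70% of its speed; a pose out of reach is approached as far as the arm can. A call is refused whole if a number of a shift passes 5 or a number of a turn 8.59, either way. A call with a gripper value outside its range is refused whole. The fingers move at their own pace and stop on an object; "squeeze" is the grip in N (left out, the last holds). Time passes only in rows, so rows that do not move let the fingers close. It gives the time, the measured TCP pose, the force and the opening at its end, in the units of the state.
- r.sense(): the state, without advancing time (a new reading comes with each control period).
- r.grab_frame(name): name is "scene" or "side" or "wrist"; returns the picture (480x640x3 uint8, blue, green, red); there is no depth.
- r.get_calibration(name): a dict with "vertical_fov" (degrees; the focal length in pixels is half the picture's height over the tangent of half this angle, whatever the lens; pixels are square), "cx", "cy" (the principal point, pixels), "R" (3x3) and "t" (3): a world point X has camera coordinates R X + t; the wrist camera has in their place "hand_eye" (4x4, takes a point from camera to tool coordinates, whose origin is the TCP and whose axes are the tool frame's). Camera axes: x right, y down, z forward; pixel columns grow to the right and rows downward; lengths in mm; the calibration is good to about 2 mm. A picture is of the moment at which its call begins: read the wrist's pose just before it. get_calibration takes no time and is no camera call.
- r.sign_off(): hands the job in, once; it reports no verdict.
The state is a dict: "clock": time; "qpos": joint angles; "qvel": joint speeds; "joint_efforts": joint torques, N m; "eef_pos": TCP position; "tcp_rot": TCP orientation; "contact_force": force on the tool from outside, world axes, zero at the start; "wrist_torque": the same for the moment, N m; "opening": opening from 0.0 (shut) to 1.0 (fully open).
Only numpy, scipy, OpenCV 4.12 (cv2) and the standard library are available. Lean on these libraries where they do the work, as an engineer would, in place of code of your own. Each camera call takes 0.05 s, during which the arm holds its last target. There are 200 camera calls.

## Task

The thin stone slab lies on the slightly tipped board of the sorting tray, too flat and too closely walled to be picked up: with light finger pressure on its top, slide it out over the tray's open lip until about 40 mm overhangs, never so far that it tips off. Take hold of it by the two long edges of the overhanging end, lift it well clear, a hand's breadth above the bench, and lay it gently, flat and centred, on the scale's small round pan, then let go. The stone is brittle: do not press it hard on the tray or the pan, do not drop it, and leave the calipers, the bracelet and the stone ball alone.

Things in the scene. Friction and masses are not known exactly. Their poses are not given: they have to be found in the camera images.
- tray: Fixed wooden sorting tray, 200 (x) by 85 (y) mm, let into the bench; origin at its underside's centre, 0 to 10 mm below the bench top. Walls 12 mm thick, tops 60 mm above the origin, on both long sides (inner faces y = +-30.5 mm) and at the rear (inner face x = 88 mm). At x = -100 mm, roughly facing the robot, it is open: a lip with a sheer drop. Inside is a leather-covered board, the deck.
- deck: The tray's leather-covered rigid inner board, 60 mm wide, 4 mm thick, from tray x = -100 to +86 mm; origin on its top surface, on the tray's middle line at tray x = +11 mm, 50 mm above the tray's origin. It is tipped about that line (the tray's y axis) by up to 0.04 rad either way, another angle each time, held fast, so it climbs or falls towards the lip; x to the rear, z its normal.
- tray_lip (a point): Middle of the deck's top edge at the open lip (deck x = -111 mm, y = 0); axes as the deck's.
- slab: Loose flat honey-coloured stone slab with dark bands, 110 (x) by 45 (y) by 3 mm, 35 to 70 g; origin at its underside's centre. Starts flat on the deck, tipped with it, long axis nearly along the tray. Slides easily on the leather (friction about 0.35; fingertips hold it better). Over 15 N against deck or scale breaks it. Its pose cannot be read while fingers press or hold it.
- slab_front (a point): Middle of the slab's short end nearest the open lip, on the underside (slab x = -55 mm).
- scale: Fixed bench scale: grey body 110 by 90 mm, 22 mm high, with a neck (24 mm diameter) carrying a raised round pan; origin at the centre of the pan's axis on the bench.
- pan_top (a point): Centre of the top of the scale's round steel pan, 52 mm diameter, flat, no rim, 60 mm above the bench, on a spring that sinks 1 mm for each 2 N and stops after 4 mm. The slab is longer than the pan: its gripped end stays outside it, with 32 mm of room under the pan's edge.
- calipers: Bystander: digital calipers, 170 mm long, lying on the bench beyond the work; origin at the middle of the underside.
- bracelet: Bystander: bracelet of flat stone beads, 71 mm outer diameter, 12 mm high; origin at the centre of the underside.
- orb: Bystander: 54 mm polished amber-coloured stone ball fixed on a small dark foot, 63 mm high overall; origin at the centre of the underside.
Things that resemble listed ones, but are neither listed nor needed, are in the scene too. What is meant by the slab is not blue or green, and is the larger of those in its own colour.

How it is judged:
By the outcome, as a careful person would: the job done as asked, in the order asked, and still so for the second after the job is handed in, with the robot touching nothing.
It also fails if it takes over 69 s, if anything falls off the work surface, if the arm or the gripper's body presses on something with over 40 N, if the wrist force passes 120 N, or if a joint passes its speed limit or range.

## Working session

There is one attempt and no reset: what is moved stays moved. The work goes in short steps, Python scripts to look and compute and a tool call to move; the robot and the scene stay as the last step left them, time stands still between calls to the robot, and variables do not carry over. Pictures are saved under pics/ and viewed, about 8 in all and at most 12, crops included, and the job is handed in when it is done.

Besides the shell and the picture viewer there is one more tool, called after "Call:" as a command line: name --argument value ..., lists and objects as JSON in quotes. apply_moves: Moves the arm, as the interface text tells. Its arguments: {"type":"object","properties":{"plan":{"type":"string"},"squeeze":{"type":"number"}},"required":["plan"]}

```bash
mkdir -p pics
python3 - <<'E'
from rig import r
import cv2,numpy as np
s=r.sense();print({k:np.round(v,3).tolist() for k,v in s.items()})
for n in("scene","side","wrist"):
    im=r.grab_frame(n);cv2.imwrite(f"pics/{n}0.png",im)
    c=r.get_calibration(n);print(n,{k:np.round(v,4).tolist() for k,v in c.items()})
a=cv2.imread("pics/scene0.png")
E
```

```text
{'clock': 0.0, 'qpos': [1.237, 0.354, 1.634, -0.0, 1.155, -0.002], 'qvel': [0.001, 0.001, -0.002, -0.002, 0.002, -0.001], 'joint_efforts': [-0.0, -60.523, -34.207, -0.0, 0.009, -0.0], 'eef_pos': [203.44, 590.463, 230.548], 'tcp_rot': [-1.572, -0.0, -0.332], 'contact_force': [0.193, 0.392, -0.534], 'wrist_torque': [-0.029, -0.01, -0.015], 'opening': 1.005}
scene {'vertical_fov': 52.3027, 'cx': 319.9136, 'cy': 237.2416, 'R': [[-0.8239, 0.5667, -0.0029], [0.4749, 0.6877, -0.5492], [-0.3092, -0.4539, -0.8357]], 't': [534.4107, -198.5859, 1036.6253]}
side {'vertical_fov': 43.4802, 'cx': 323.9208, 'cy': 239.3832, 'R': [[-0.9846, -0.1734, -0.0206], [-0.0767, 0.535, -0.8413], [0.1569, -0.8268, -0.5401]], 't': [581.667, 115.204, 961.9982]}
wrist {'vertical_fov': 58.785, 'cx': 325.6396, 'cy': 237.6273, 'hand_eye': [[0.0011, 0.9518, 0.3068, -79.7378], [-0.0003, -0.3068, 0.9518, -142.4185], [1.0, -0.0012, -0.0, -0.8272], [0.0, 0.0, 0.0, 1.0]]}
```

View pics/scene0.png

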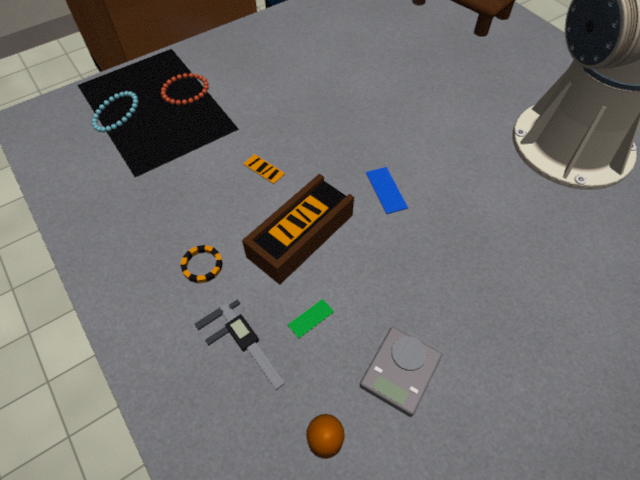

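View pics/side0.png

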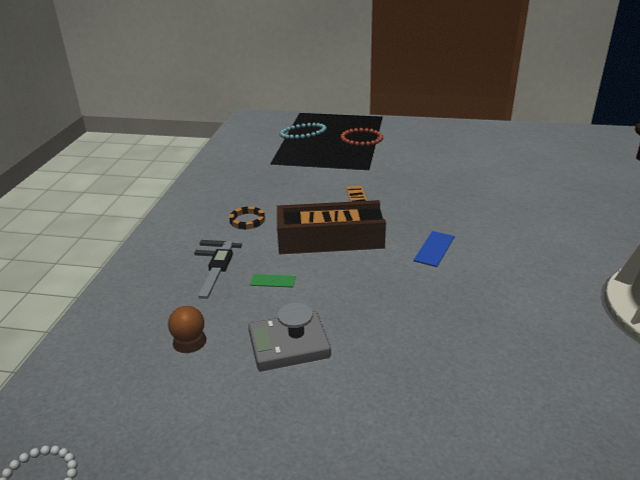

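The scene view shows the tray at about (300,228), with the banded slab at (298,220) and the open lip at upper right (338,187). The pan is at (409,352). In the side view the slab is at (330,216), with the lip on the right, and the pan is at (295,314). Next I'll get rough positions.

```bash
cat > h.py <<'E'
import cv2,numpy as np
from scipy.spatial.transform import Rotation as Ro
from rig import r
def cam(n,s=None):
    c=r.get_calibration(n);f=240/np.tan(np.radians(c["vertical_fov"])/2)
    if n=="wrist":
        H=np.array(c["hand_eye"]);A=Ro.from_euler('xyz',s["tcp_rot"]).as_matrix()
        R=A@H[:3,:3];o=A@H[:3,3]+np.array(s["eef_pos"])
    else:
        R=np.array(c["R"]).T;o=-R@np.array(c["t"])
    return f,c["cx"],c["cy"],R,o
def ray(C,p):
    f,cx,cy,R,o=C;d=R@np.array([(p[0]-cx)/f,(p[1]-cy)/f,1.]);return o,d/np.linalg.norm(d)
def onz(C,p,z):
    o,d=ray(C,p);return o+d*(z-o[2])/d[2]
def proj(C,X):
    f,cx,cy,R,o=C;q=R.T@(np.asarray(X,float)-o);return np.array([cx+f*q[0]/q[2],cy+f*q[1]/q[2]])
def tri(rs):
    A=np.zeros((3,3));b=np.zeros(3)
    for o,d in rs:
        P=np.eye(3)-np.outer(d,d);A+=P;b+=P@o
    X=np.linalg.solve(A,b);return X,[np.linalg.norm((np.eye(3)-np.outer(d,d))@(X-o)) for o,d in rs]
def honey(im):
    h=cv2.cvtColor(im,cv2.COLOR_BGR2HSV);return cv2.inRange(h,(8,150,110),(28,255,255))
def slabrect(im,box):
    m=honey(im);k=np.zeros_like(m);x0,y0,x1,y1=box;k[y0:y1,x0:x1]=m[y0:y1,x0:x1]
    pts=cv2.findNonZero(k);return cv2.convexHull(pts)[:,0,:].astype(float),k
E
python3 - <<'E'
from h import *
a=cv2.imread("pics/scene0.png");b=cv2.imread("pics/side0.png")
S=cam("scene");D=cam("side")
hs,_=slabrect(a,(255,185,340,255));hd,_=slabrect(b,(290,203,370,230))
def corners(h,C,z):
    P=np.array([onz(C,p,z)[:2] for p in h],np.float32);rc=cv2.minAreaRect(P);return np.round(rc[0],1),np.round(rc[1],1),rc[2]
for z in(40,45,50,55):print(z,corners(hs,S,z),corners(hd,D,z))
for im,C,box in((a,S,(385,330,435,375)),(b,D,(270,300,320,335))):
    x0,y0,x1,y1=box;print(im[(y0+y1)//2,(x0+x1)//2])
print("pan",tri([ray(S,(409,352)),ray(D,(295.5,314))]))
print("lip wall tops near/far corners scene z55",[np.round(onz(S,p,55),1) for p in((353,196),(321,178),(278,262),(244,241))])
print("side z55",[np.round(onz(D,p,55),1) for p in((384,218),(382,204),(277,227),(278,205))])
print("green/blue",onz(S,(311,318),0),onz(S,(386,190),0),"orb",onz(S,(325,436),30),"small",onz(S,(264,168),0))
# compare crops
c1=cv2.resize(a[165:290,235:360],None,fx=3.1,fy=3.1,interpolation=2);c2=cv2.resize(b[185:310,270:395],None,fx=3.1,fy=3.1,interpolation=2)
c3=cv2.resize(a[320:420,355:480],None,fx=1.6,fy=1.6)
cv2.imwrite("pics/c1.png",np.hstack([c1,c2]))
E
```

```text
40 (array([ 599.1, -140.4]), array([111.7,  46.9]), 13.924415588378906) (array([ 605.8, -151.1]), array([112.2,  46.2]), 14.027168273925781)
45 (array([ 600.9, -137.3]), array([111. ,  46.6]), 13.924424171447754) (array([ 604.4, -142.7]), array([111.2,  45.8]), 14.027170181274414)
50 (array([ 602.7, -134.2]), array([110.2,  46.2]), 13.924417495727539) (array([ 602.9, -134.4]), array([110.3,  45.4]), 14.027158737182617)
55 (array([ 604.5, -131.1]), array([109.4,  45.9]), 13.92440414428711) (array([ 601.4, -126. ]), array([109.3,  45. ]), 14.027153015136719)
[139 133 132]
[126 122 119]
pan (array([602.54721482, 166.89543528,  57.49617796]), [np.float64(0.19245201505602128), np.float64(0.19245201505624793)])
lip wall tops near/far corners scene z55 [array([ 494.1, -117.9,   55. ]), array([ 517.9, -186.2,   55. ]), array([680.3, -77. ,  55. ]), array([ 706.3, -145.7,   55. ])]
side z55 [array([ 499.3, -131.6,   55. ]), array([ 507.9, -183.9,   55. ]), array([689.5, -72.3,  55. ]), array([ 707. , -152.3,   55. ])]
green/blue [678.45762505  17.0438698    0.        ] [ 4.03075761e+02 -1.25782503e+02  1.13686838e-13] orb [769.35681308 188.36219738  30.        ] small [ 572.46956655 -312.89665587    0.        ]
```

View pics/c1.png

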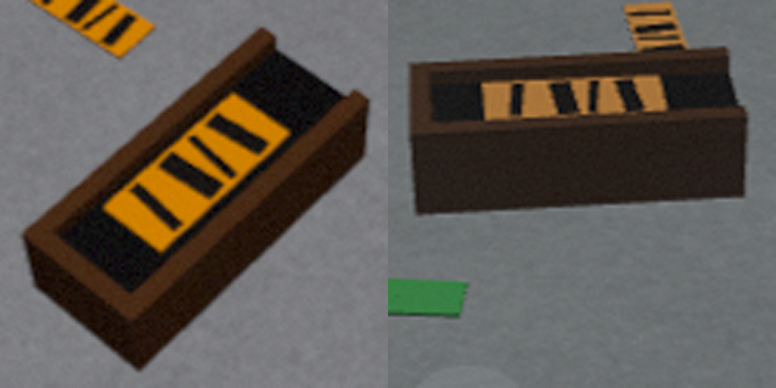

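The crops show the slab's near end about 43 mm behind the open lip. The slab is roughly aligned with the tray, whose yaw is about 12°. I'll shut the gripper, move above the slab and look with the wrist camera.

Call:
apply_moves --plan "0 0 0 0 -7.85 0 1;0 0 0 0 -7.85 0 1;0 0 0 0 -7.85 0 1;0 0 0 0 -7.85 0 1;1.5 0.3 -4.67 0 0 0 1;1.5 0.3 -4.67 0 0 0 1;1.5 0.3 -4.67 0 0 0 1;1.5 0.3 -4.67 0 0 0 1;1.5 0.3 -4.67 0 0 0 1;1.5 0.3 -4.67 0 0 0 1;1.5 0.3 -4.67 0 0 0 1;1.5 0.3 -4.67 0 0 0 1;1.5 0.3 -4.67 0 0 0 1;1.5 0.3 -4.67 0 0 0 1;1.5 0.3 -4.67 0 0 0 1;1.5 0.3 -4.67 0 0 0 1;1.5 0.3 -4.67 0 0 0 1;1.5 0.3 -4.67 0 0 0 1;1.5 0.3 -4.67 0 0 0 1;1.5 0.3 -4.67 0 0 0 1" --squeeze 30

```text
clock: 2.15
eef_pos: [618.5, -88.4, 179.7]
tcp_rot: [-1.571, 0.0, 0.248]
contact_force: [1.6, -0.2, 0.4]
opening: 0.001
```

Call:
apply_moves --plan "-0.7 0.4 -4.1 0 0 0 1;0 0 0 0 1.8 0 1;0 0 0 0 0 0 1;0 0 0 0 0 0 1"

```text
clock: 2.55
eef_pos: [623.7, -136.9, 173.5]
tcp_rot: [-1.571, 0.001, 0.21]
contact_force: [-0.1, 0.3, 0.1]
opening: -0.002
```

Run:
```python
from h import *
s=r.sense();im=r.grab_frame("wrist");cv2.imwrite("pics/w1.png",im)
print(s["eef_pos"],s["tcp_rot"],s["contact_force"]);np.save("w1.npy",np.r_[s["eef_pos"],s["tcp_rot"]])
```

```text
[ 623.69087447 -136.94289179  173.53360227] [-1.57137978e+00  9.29622974e-04  2.10005691e-01] [-0.08907391  0.32412652  0.0593841 ]
```

View pics/w1.png

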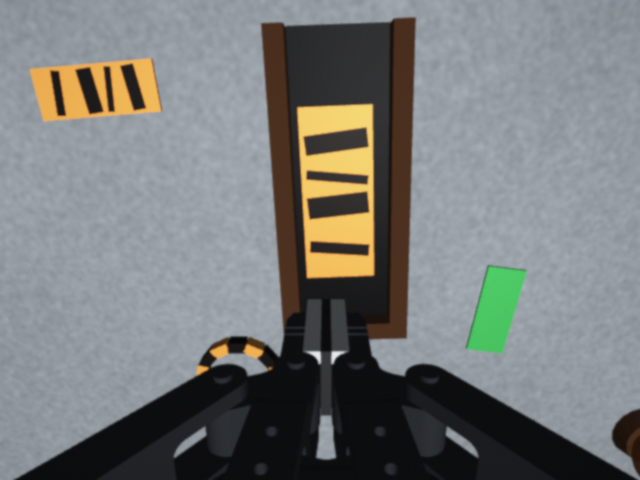

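The wrist view has the lip at the top, at row ~26, columns 285–392. The slab spans (297,105) to (375,278), and the fingers are just behind its rear half.

Run:
```python
from h import *
im=cv2.imread("pics/w1.png");v=np.load("w1.npy");W=cam("wrist",dict(eef_pos=v[:3],tcp_rot=v[3:]))
h,k=slabrect(im,(285,90,390,290))
for z in(47,50,53):
    P=np.array([onz(W,p,z)[:2] for p in h],np.float32);rc=cv2.minAreaRect(P);print(z,rc)
print("slab px",cv2.minAreaRect(h.astype(np.float32)))
L=[onz(W,p,48) for p in((287,26),(390,24))];print("lip",L)
for nm,p in dict(lo0=(262,23),lo1=(283,325),ro0=(415,18),ro1=(407,337)).items():print(nm,onz(W,p,57)[:2])
B=[onz(W,p,57) for p in((262,23),(283,325),(415,18),(407,337))]
d=(B[1]-B[0])+(B[3]-B[2]);print("yaw",np.arctan2(d[1],d[0]),"mid lip wall",(B[0]+B[2])/2)
```

```text
47 ((601.5678100585938, -134.1335906982422), (111.91648864746094, 46.666229248046875), 14.261192321777344)
50 ((600.9434204101562, -134.35256958007812), (110.66844177246094, 46.145835876464844), 14.26112174987793)
53 ((600.3189697265625, -134.57168579101562), (109.42040252685547, 45.62543487548828), 14.261234283447266)
slab px ((336.8599548339844, 191.3719482421875), (171.60418701171875, 71.52534484863281), 87.43623352050781)
lip [array([ 510.56433058, -183.66027647,   48.        ]), array([ 497.39458657, -126.50835197,   48.        ])]
lo0 [ 513.11981687 -196.36618752]
lo1 [ 694.51463187 -151.96597224]
ro0 [ 493.29207371 -114.7771615 ]
ro1 [685.94334794 -66.55679006]
yaw 0.2427356336010634 mid lip wall [ 503.20594529 -155.57167451   57.        ]
```

Call:
apply_moves --plan "0.4 0 0.8 0 0 0 1;0 0 0 0 -1.7 0 1;0 4 0 0 0 0 1;0 4 0 0 0 0 1;0 2.2 0 0 0 0 1;0 0 0 0 0 0 1;0 0 0 0 0 0 1"

```text
clock: 3.3
eef_pos: [628.5, -119.7, 72.7]
tcp_rot: [-1.573, -0.005, 0.259]
contact_force: [0.0, 0.0, 0.3]
opening: 0.001
```

Call:
apply_moves --plan "-0.3 0 -0.7 0 0 0 1;0 0 0 0 0 0 1;0 0 0 0 0.9 0 1;0 0 0 0 0 0 1;0 0.8 0 0 0 0 1;0 0 0 0 0 0 1;0 0 0 0 0 0 1"

```text
clock: 4.0
eef_pos: [630.7, -128.3, 70.0]
tcp_rot: [-1.577, -0.012, 0.244]
contact_force: [-0.1, -0.6, 0.4]
opening: -0.002
```

Call:
apply_moves --plan "0 0.5 0 0 0 0 1;0 0.3 0 0 0 0 1;0 0.3 0 0 0 0 1;0 0 0 0 0 0 1"

```text
clock: 4.4
eef_pos: [630.4, -128.1, 57.4]
tcp_rot: [-1.576, -0.011, 0.244]
contact_force: [-0.4, 0.1, 0.2]
opening: -0.003
```

Run:
```python
from h import *
for i in range(3):
    s=r.sense();print(s["clock"],np.round(s["eef_pos"],2),np.round(s["tcp_rot"],4),np.round(s["contact_force"],2),np.abs(s["qvel"]).max());r.grab_frame("side")
```

```text
4.4 [ 630.39 -128.15   57.38] [-1.5763 -0.0114  0.244 ] [-0.42  0.09  0.22] 0.0025818762714869318
4.45 [ 630.51 -128.21   57.61] [-1.5764 -0.0116  0.244 ] [-0.29 -0.63 -0.13] 0.006337068928484039
4.5 [ 630.66 -128.23   57.86] [-1.5765 -0.0119  0.244 ] [-0.08 -0.35 -0.56] 0.0051992500468903925
```

Call:
apply_moves --plan "0 0.2 0 0 0 0 1;0 0.1 0 0 0 0 1;0 0.1 0 0 0 0 1"

```text
clock: 4.85
eef_pos: [631.3, -128.4, 54.3]
tcp_rot: [-1.577, -0.013, 0.244]
contact_force: [0.0, 0.5, 0.5]
opening: 0.002
```

Call:
apply_moves --plan "-0.1 0 0 0.3 0 0.7 1;0 0.05 0 0 0 0 1;0 0.05 0 0 0 0 1"

```text
clock: 5.15
eef_pos: [630.3, -128.6, 53.2]
tcp_rot: [-1.571, 0.0, 0.244]
contact_force: [0.3, 0.1, -0.5]
opening: -0.001
```

Call:
apply_moves --plan "0 0.05 0 0 0 0 1;0 0.05 0 0 0 0 1;0 0.05 0 0 0 0 1"

```text
clock: 5.45
eef_pos: [630.3, -128.7, 51.6]
tcp_rot: [-1.571, 0.0, 0.244]
contact_force: [0.6, -0.3, 0.3]
opening: 0.002
```

Call:
apply_moves --plan "0 0.05 0 0 0 0 1;0 0.05 0 0 0 0 1"

```text
clock: 5.65
eef_pos: [630.3, -128.7, 50.6]
tcp_rot: [-1.571, 0.0, 0.244]
contact_force: [-0.4, -0.4, 4.1]
opening: 0.0
```

Call:
apply_moves --plan "-0.3 0.05 0 0 0 0 1;-0.3 0.05 0 0 0 0 1"

```text
clock: 5.85
eef_pos: [626.0, -130.2, 50.5]
tcp_rot: [-1.573, -0.003, 0.244]
contact_force: [0.9, 0.7, 3.5]
opening: 0.001
```

Call:
apply_moves --plan "-0.4 0.05 0 0 0 0 1;-0.4 0.05 0 0 0 0 1;-0.4 0.05 0 0 0 0 1;-0.4 0.05 0 0 0 0 1"

```text
clock: 6.25
eef_pos: [611.6, -134.8, 50.2]
tcp_rot: [-1.575, -0.008, 0.244]
contact_force: [0.8, 1.0, 5.8]
opening: -0.004
```

Call:
apply_moves --plan "-0.4 0.03 0.03 0.1 0 0.3 1;-0.4 0.04 0.03 0.1 0 0.3 1;-0.4 0.04 0.03 0 0 0.1 1;-0.4 0.04 0.03 0 0 0.1 1"

```text
clock: 6.65
eef_pos: [596.0, -138.3, 50.0]
tcp_rot: [-1.573, 0.003, 0.243]
contact_force: [3.0, 0.2, 5.9]
opening: -0.001
```

```bash
cat > m.py <<'E'
from h import *
import sys
n=sys.argv[1];ov=None
s=r.sense();a=r.grab_frame("scene");b=r.grab_frame("side");w=r.grab_frame("wrist")
for nm,i in(("s",a),("d",b),("w",w)):cv2.imwrite(f"pics/{nm}{n}.png",i)
print(np.round(s["eef_pos"],1),np.round(s["tcp_rot"],3),np.round(s["contact_force"],1))
W=cam("wrist",s);m=honey(w)
cs=[c for c in cv2.findContours(m,0,2)[0] if cv2.contourArea(c)>300]
for c in cs:
    P=np.array([onz(W,p,50)[:2] for p in c[:,0].astype(float)],np.float32);rc=cv2.minAreaRect(P)
    u=np.array([.972,.2357]);t=(P-[503.9,-155])@u;q=(P-[503.9,-155])@[-.2357,.972]
    print("wrist",cv2.boundingRect(c),np.round(rc[0],1),np.round(rc[1],1),round(rc[2],1),"along",t.min().round(1),t.max().round(1),"lat",q.min().round(1),q.max().round(1))
E
python3 m.py 2
```

```text
[ 596.  -138.3   50. ] [-1.573  0.003  0.243] [3.  0.2 5.9]
wrist (345, 238, 50, 135) [ 586.1 -124.5] [55.  17.5] 14.5 along 59.4 114.4 lat 1.5 19.2
wrist (264, 165, 80, 199) [ 577.2 -150.6] [76.5 27.3] 13.9 along 34.1 110.6 lat -26.7 0.7
wrist (0, 93, 60, 82) [ 552.7 -251.8] [25.1 20.4] 16.3 along 11.6 37.5 lat -115.3 -94.9
```

View pics/w2.png

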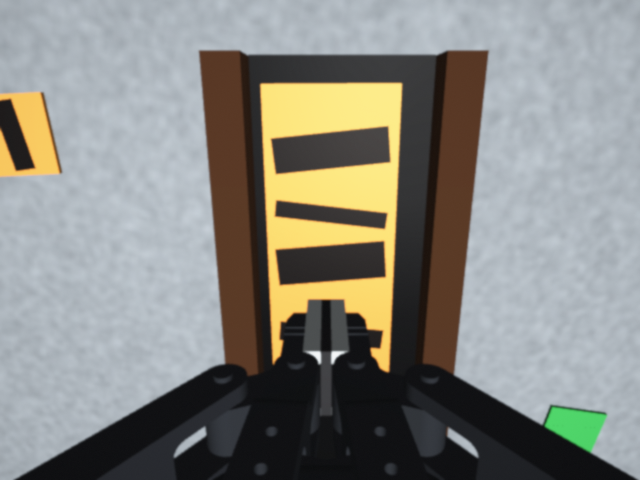

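```bash
sed -i 's/(8,150,110)/(8,100,110)/' h.py
cat > q.py <<'E'
from h import *
import sys
# front edge (brightest row transition) along image columns: pixels passed as args x,y
def st(s,pts,z):
    W=cam("wrist",s)
    for p in pts:
        X=onz(W,p,z)[:2]-[503.9,-155];print(p,np.round(X,1),"along",round(X@[.972,.2357],1),"lat",round(X@[-.2357,.972],1))
E
python3 - <<'E'
from q import *
s=r.sense()
st(s,[(261,83),(402,83)],50);st(s,[(248,55),(437,55)],47);st(s,[(238,51),(448,51)],57)
E
```

```text
(261, 83) [ 13.8 -23.8] along 7.8 lat -26.4
(402, 83) [ 3.1 19.3] along 7.6 lat 18.1
(248, 55) [  6.6 -29.8] along -0.6 lat -30.6
(437, 55) [-7.7 28.1] along -0.9 lat 29.1
(238, 51) [  6.8 -31. ] along -0.7 lat -31.7
(448, 51) [-8.  28.8] along -1.0 lat 29.9
```

The front edge is at row 83 and the lip at row 55, so the front is about 8.5 mm short of the lip. The slab sits 4 mm from the left wall. I'll continue with a slight steer to +z.

Call:
apply_moves --plan "-0.4 0.035 0.06 0.05 0 0.05 1;-0.4 0.035 0.06 0 0 0.1 1;-0.4 0.035 0.06 0.05 0 0.1 1;-0.4 0.035 0.06 0 0 0.1 1;-0.4 0.035 0.06 0 0 0.1 1;-0.4 0.035 0.06 0 0 0.1 1"

```text
clock: 7.4
eef_pos: [571.8, -141.7, 49.6]
tcp_rot: [-1.573, 0.01, 0.243]
contact_force: [1.3, -1.0, 5.4]
opening: 0.003
```

Call:
apply_moves --plan "-0.4 0.035 0.05 0.05 0 -0.1 1;-0.4 0.035 0.05 0 0 -0.1 1;-0.4 0.035 0.05 0.05 0 -0.1 1;-0.4 0.035 0.05 0 0 -0.1 1;-0.2 0.03 0 0 0 0 1"

```text
clock: 7.9
eef_pos: [553.8, -144.8, 49.3]
tcp_rot: [-1.573, -0.001, 0.243]
contact_force: [2.5, 1.7, 4.9]
opening: -0.002
```

```bash
python3 m.py 3
```

```text
[ 553.8 -144.8   49.3] [-1.573e+00 -1.000e-03  2.430e-01] [2.5 1.7 4.9]
wrist (0, 190, 69, 75) [ 542.2 -255.6] [26.1 24.7] 16.5 along 0.0 26.9 lat -118.5 -93.8
wrist (261, 84, 141, 288) [ 522. -151.] [105.1  45.4] 14.0 along -34.1 71.0 lat -23.1 22.6
```

View pics/w3.png

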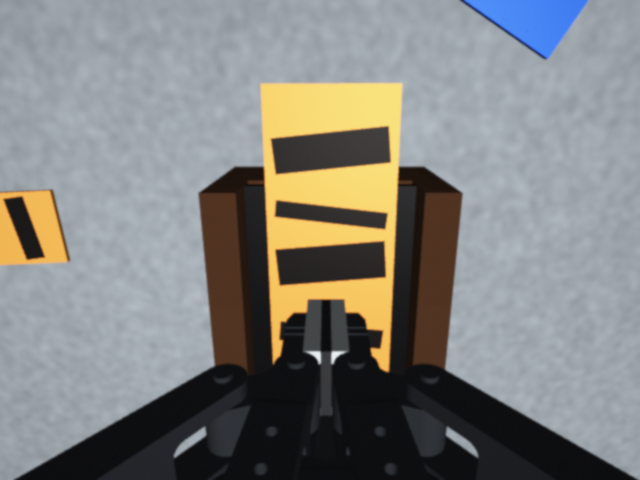

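Overhang is now about 33.5 mm: front edge at row 84, lip at row ~184. The slab is centred in the tray. It needs about 6.5 mm more.

Call:
apply_moves --plan "-0.35 0.035 0.03 0 0 0 1;-0.25 0.03 0 0 0 0 1;0 0.02 0 0 0 0 1"

```text
clock: 8.35
eef_pos: [547.7, -146.4, 49.2]
tcp_rot: [-1.573, -0.002, 0.243]
contact_force: [0.3, 0.9, 4.8]
opening: 0.0
```

```bash
python3 m.py 4
python3 - <<'E'
from q import *
w=cv2.imread("pics/w4.png")
g=cv2.cvtColor(w,cv2.COLOR_BGR2GRAY)
print(g[170:225:1,256].tolist())
print(g[170:225:1,406].tolist())
s=r.sense();st(s,[(250,y) for y in(185,195,200,205,210)],47)
E
```

```text
[ 547.7 -146.4   49.2] [-1.573 -0.002  0.243] [0.3 0.9 4.8]
wrist (0, 203, 71, 74) [ 540.6 -256.5] [26.1 25.9] 16.3 along -1.7 25.3 lat -119.6 -93.9
wrist (261, 84, 141, 288) [ 515.9 -152.6] [105.1  45.3] 14.0 along -40.3 64.7 lat -23.3 22.5
[164, 162, 161, 160, 160, 161, 161, 160, 152, 123, 75, 36, 23, 21, 21, 20, 21, 21, 20, 21, 21, 20, 20, 20, 21, 27, 40, 51, 55, 51, 37, 19, 17, 26, 32, 33, 33, 33, 33, 33, 33, 32, 33, 33, 33, 32, 32, 32, 31, 32, 33, 32, 32, 32, 31]
[170, 169, 168, 166, 168, 169, 169, 170, 162, 132, 81, 39, 23, 21, 20, 21, 21, 21, 21, 20, 19, 20, 21, 21, 22, 28, 41, 54, 57, 54, 39, 21, 21, 35, 42, 43, 44, 44, 43, 44, 43, 43, 42, 43, 43, 42, 42, 42, 42, 41, 41, 41, 41, 40, 40]
(250, 185) [ -0.7 -29.4] along -7.6 lat -28.4
(250, 195) [  2.7 -28.7] along -4.1 lat -28.6
(250, 200) [  4.5 -28.4] along -2.3 lat -28.6
(250, 205) [  6.2 -28.1] along -0.6 lat -28.7
(250, 210) [  8.  -27.7] along 1.2 lat -28.8
```

Overhang measures about 39 mm. I'll lift the fingers off, move out past the lip and open.

Call:
apply_moves --plan "0 -0.3 0 0 0 0 1;0 -1.5 0 0 0 0 1;0 -3 0 0 0 0 1;0 -3 0 0 0 0 1;-2.3 0 0 0 0 0 0;-2.3 0 0 0 0 0 0;-2.3 0 0 0 0 0 0;0 0 0 0 0 0 0;0 0 0 0 0 0 0;0 0 0 0 0 0 0"

```text
clock: 9.5
eef_pos: [468.9, -161.7, 126.5]
tcp_rot: [-1.565, 0.016, 0.243]
contact_force: [-0.2, 0.1, 0.5]
opening: 0.991
```

```bash
python3 m.py 5
python3 - <<'E'
from h import *
a=cv2.imread("pics/s5.png");b=cv2.imread("pics/d5.png");w=cv2.imread("pics/w5.png")
t=lambda i,x,y,W,H:cv2.resize(i[y:y+H,x:x+W],(400,300))
cv2.imwrite("pics/mix5.png",np.vstack([np.hstack([cv2.resize(w,(400,300)),t(a,260,160,160,120)]),np.hstack([t(b,270,160,160,120),t(b,220,280,160,120)])]))
E
```

```text
[ 468.9 -161.7  126.5] [-1.565  0.016  0.243] [-0.2  0.1  0.5]
wrist (14, 294, 132, 50) [ 539.1 -288.3] [28.9 70. ] 16.5 along -12.8 18.3 lat -173.5 -102.4
wrist (280, 244, 82, 171) [ 516.3 -152.3] [110.6  45.6] 14.0 along -42.6 67.9 lat -23.3 22.6
```

View pics/mix5.png

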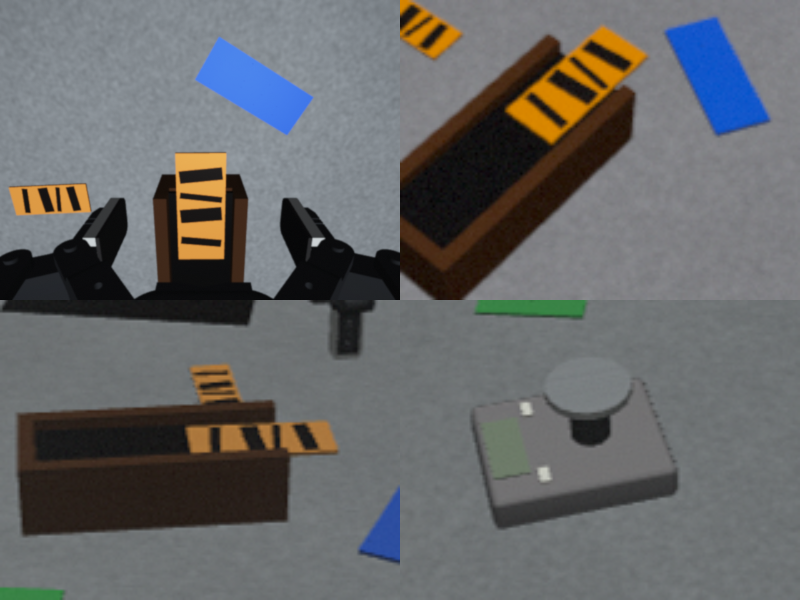

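The slab rests safely with about 40 mm overhanging, centred in the tray at yaw 14°. Its centre is at about (516,-152). The fingers are open and outside the lip. I'll correct the pose and descend.

Call:
apply_moves --plan "0.8 0 -0.2 -0.3 0 -1.8 0;0 0 0 0 0 0 0;0 2 0 0 0 0 0;0 2 0 0 0 0 0;0 0 0 0 0 0 0;0 0 0 0 0 0 0"

```text
clock: 10.25
eef_pos: [480.6, -161.2, 85.7]
tcp_rot: [-1.571, -0.015, 0.246]
contact_force: [0.6, -0.9, -0.3]
opening: 1.001
```

Call:
apply_moves --plan "-0.2 0 0 0 0 0 0;0 1.5 0 0 0 0 0;0 1.5 0 0 0 0 0;0 1.5 0 0 0 0 0;0 1 0 0 0 0 0;0 0 0 0 0 0 0;0 0 0 0 0 0 0"

```text
clock: 10.95
eef_pos: [482.9, -162.9, 34.6]
tcp_rot: [-1.575, -0.021, 0.246]
contact_force: [0.6, -0.3, 0.7]
opening: 1.003
```

Call:
apply_moves --plan "-0.5 0.6 0.2 0.2 0 0.3 0;-0.1 0.4 0 0 0 0.1 0;0 0.1 0 0 0 0 0;0 0 0 0 0 0 0"

```text
clock: 11.35
eef_pos: [477.1, -162.8, 24.4]
tcp_rot: [-1.573, -0.015, 0.246]
contact_force: [0.2, 1.0, 0.1]
opening: 1.003
```

```bash
python3 m.py 6
python3 - <<'E'
from h import *
b=cv2.imread("pics/d6.png");w=cv2.imread("pics/w6.png")
cv2.imwrite("pics/mix6.png",np.hstack([cv2.resize(w,(400,300)),cv2.resize(b[160:280,290:450],(400,300))]))
E
```

```text
[ 477.1 -162.8   24.4] [-1.573 -0.015  0.246] [0.2 1.  0.1]
wrist (0, 369, 61, 43) [ 510.4 -255.8] [16.5 20.2] 14.1 along -25.7 -9.2 lat -109.6 -89.4
wrist (257, 325, 143, 135) [ 488.6 -159.5] [52.9 44.8] 14.1 along -42.6 10.5 lat -23.1 21.7
```

View pics/mix6.png

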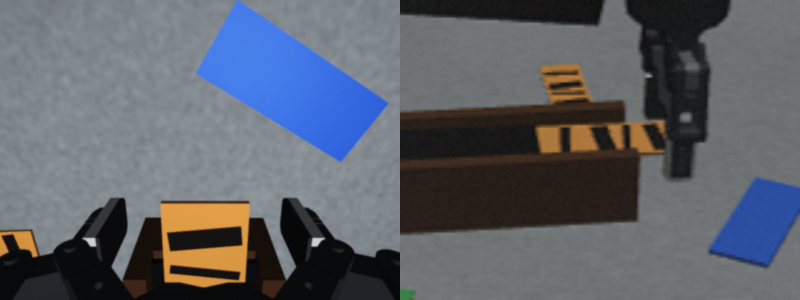

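Both fingers straddle the overhanging end evenly, with wrist-view gaps of about 35 and 33 px. Closing gently.

Call:
apply_moves --plan "0 0 0 0 0 0 0.35;0 0 0 0 0 0 0.4;0 0 0 0 0 0 0.45;0 0 0 0 0 0 0.5;0 0 0 0 0 0 0.6;0 0 0 0 0 0 1;0 0 0 0 0 0 1;0 0 0 0 0 0 1;0 0 0 0 0 0 1" --squeeze 40

```text
clock: 12.4
eef_pos: [477.6, -162.9, 25.0]
tcp_rot: [-1.573, -0.016, 0.246]
contact_force: [-0.2, -0.9, 0.4]
opening: 0.511
```

Call:
apply_moves --plan "0 -0.3 0 0 0 0 1;0 -0.5 0 0 0 0 1;0 -1 0 0 0 0 1;0 -1.5 0 0 0 0 1;0 -2 0 0 0 0 1;0 -2 0 0 0 0 1;0 -2 0 0 0 0 1;0 -2 0 0 0 0 1;0 -1 0 0 0 0 1;0 -0.3 0 0 0 0 1;0 0 0 0 0 0 1"

```text
clock: 13.5
eef_pos: [475.0, -162.9, 160.8]
tcp_rot: [-1.574, -0.017, 0.246]
contact_force: [0.0, 0.7, -0.1]
opening: 0.513
```

```bash
python3 m.py 7
python3 - <<'E'
from h import *
b=cv2.imread("pics/d7.png");a=cv2.imread("pics/s7.png");w=cv2.imread("pics/w7.png")
cv2.imwrite("pics/mix7.png",np.vstack([np.hstack([cv2.resize(w,(400,300)),cv2.resize(b[100:220,290:450],(400,300))]),np.hstack([cv2.resize(a[100:220,290:450],(400,300)),cv2.resize(a,(400,300))])]))
E
```

```text
[ 475.  -162.9  160.8] [-1.574 -0.017  0.246] [ 0.   0.7 -0.1]
wrist (255, 323, 143, 137) [ 594.2 -133.3] [117.2  97.1] 15.0 along 33.8 151.5 lat -48.8 48.6
wrist (49, 262, 118, 46) [ 544.4 -291.7] [29.7 71.9] 16.6 along -9.0 23.7 lat -178.9 -106.0
```

View pics/mix7.png

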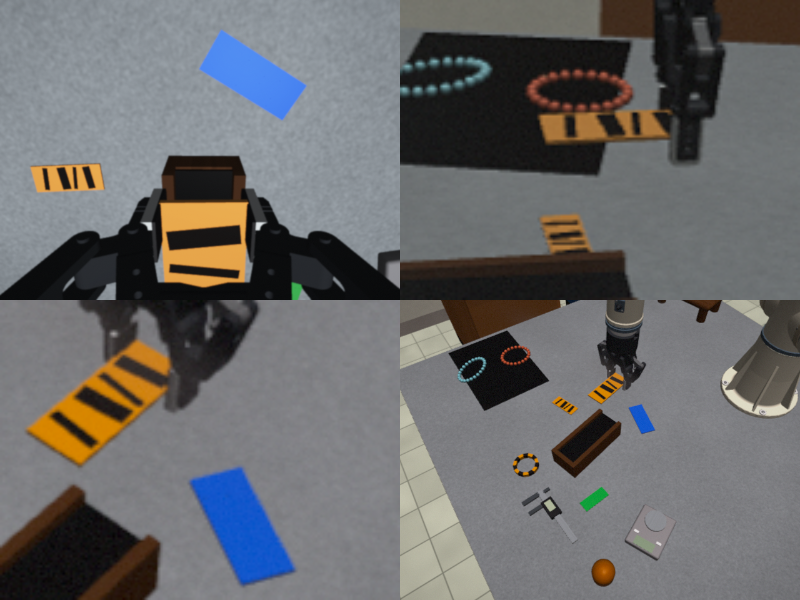

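The slab is held level with its underside at about z = 181, well clear. I'll carry it past the scale so the wrist camera can see the pan before placing.

Call:
apply_moves --plan "0.6 -0.3 0.7 0 0 0 1;1.2 -0.3 1.3 0 0 0 1;1.8 -0.3 1.9 0 0 0 1;2 -0.3 2.1 0 0 0 1;2 -0.3 2.1 0 0 0 1;2 -0.3 2.1 0 0 0 1;2 -0.3 2.1 0 0 0 1;2 -0.3 2.1 0 0 0 1;2 -0.3 2.1 0 0 0 1;2 -0.3 2.1 0 0 0 1;2 -0.3 2.1 0 0 0 1;2 -0.3 2.1 0 0 0 1;1.8 -0.3 1.9 0 0 0 1;1.5 0 1.6 0 0 0 1;1 0 1 0 0 0 1;0.5 0 0.5 0 0 0 1;0 0 0 0 0 0 1;0 0 0 0 0 0 1"

```text
clock: 15.45
eef_pos: [664.1, 194.6, 189.9]
tcp_rot: [-1.567, 0.006, 0.245]
contact_force: [0.7, -0.1, -0.2]
opening: 0.506
```

```bash
python3 m.py 8
python3 - <<'E'
from h import *
s=r.sense();np.save("w8.npy",np.r_[s["eef_pos"],s["tcp_rot"]])
b=cv2.imread("pics/d7.png");a=cv2.imread("pics/s7.png");w=cv2.imread("pics/w8.png")
m=np.vstack([np.hstack([cv2.resize(w,(400,300)),cv2.resize(cv2.imread("pics/d8.png"),(400,300))]),np.hstack([cv2.resize(b[295:370,245:345],(400,300)),cv2.resize(a[320:410,350:470],(400,300))])])
cv2.imwrite("pics/mix8.png",m)
E
```

```text
[664.1 194.6 189.9] [-1.567  0.006  0.245] [ 0.7 -0.1 -0.2]
wrist (256, 323, 141, 137) [799.9 229.7] [126.7 106.5] 14.5 along 314.7 441.7 lat 250.9 357.4
```

View pics/mix8.png

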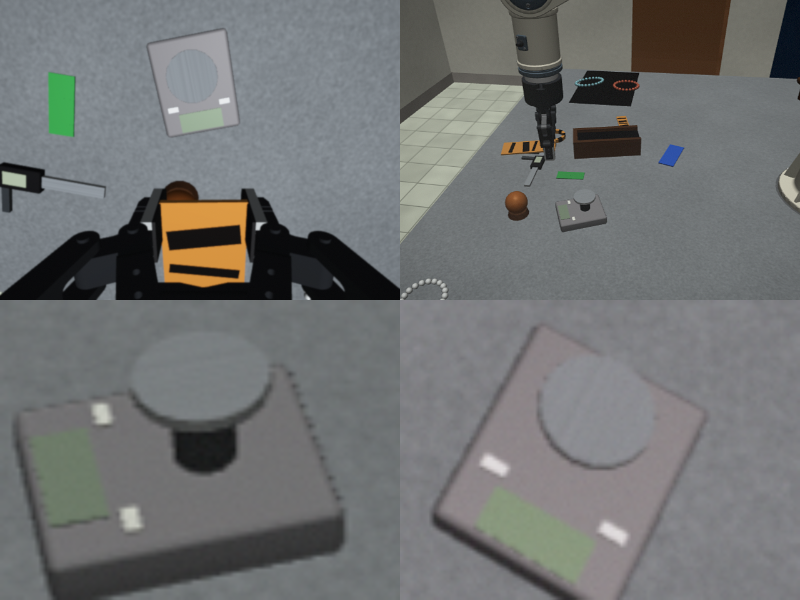

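The wrist view shows the pan at about (306,121) in full-size pixels, and the slab is still held square. Next I'll fit the pan in all three views.

Run:
```python
from h import *
v=np.load("w8.npy");C={"w":cam("wrist",dict(eef_pos=v[:3],tcp_rot=v[3:])),"s":cam("scene"),"d":cam("side")}
R=[]
for n,f,box in(("w","w8",(255,70,360,172)),("s","s7",(388,330,432,376)),("d","d7",(274,300,317,328))):
    im=cv2.imread(f"pics/{f}.png").astype(int);x0,y0,x1,y1=box
    c=cv2.GaussianBlur(im.astype(np.float32),(3,3),0);d=c[...,0]-c[...,2]
    g=d[y0:y1,x0:x1];cc=((y1-y0)//2,(x1-x0)//2)
    pm=np.zeros(im.shape[:2],np.uint8)
    if n=="d":  # pan lighter than body, vs bench similar
        pm[y0:y1,x0:x1]=(c[y0:y1,x0:x1,1]>105)*255
    else: pm[y0:y1,x0:x1]=(g>np.percentile(g,5)/2+np.percentile(g,90)/2)*255
    pm=cv2.morphologyEx(pm,cv2.MORPH_OPEN,np.ones((3,3)))
    k=max(cv2.findContours(pm,0,1)[0],key=cv2.contourArea);e=cv2.fitEllipse(cv2.convexHull(k))
    print(n,"ellipse",np.round(e[0],1),np.round(e[1],1),"box ctr col",np.round(im[y0+cc[0],x0+cc[1]]),"at z60",np.round(onz(C[n],e[0],60),1));R.append(ray(C[n],e[0]))
for p,n in(((306.5,121),"w"),((409.1,353),"s"),((295.2,313.5),"d")):print("eye",n,np.round(onz(C[n],p,60),1))
print(tri(R[:2]))
W=C["w"]
# held slab front corners in wrist, in tool frame, at slab top height
A=Ro.from_euler('xyz',v[3:]).as_matrix()
w=cv2.imread("pics/w8.png");m=honey(w);print("front row cols",[np.where(m[y,240:420])[0][[0,-1]]+240 for y in(326,330,340)],"first row",np.where(m[310:,330])[0][0]+310)
for px in((257,323),(398,323)):
    o,d=ray(W,px);o=A.T@(o-v[:3]);d=A.T@d
    for y in(-23,-20):print(px,"tool y",y,np.round(o+d*(y-o[1])/d[1],1))
# tilt of the held slab: corners of the free end in scene/side at pose 7
for n,f,box in(("s","s7",(290,110,370,190)),("d","d7",(330,130,420,165))):
    h,k=slabrect(cv2.imread(f"pics/{f}.png"),box);print(n,cv2.approxPolyDP(h[:,None].astype(np.float32),2,True)[:,0].tolist())
```

```text
w ellipse [306.4 121.7] [81.9 85.3] box ctr col [158 151 143] at z60 [601.  166.8  60. ]
s ellipse [412.5 346.7] [37.1 48.7] box ctr col [146 140 141] at z60 [593.7 164.   60. ]
d ellipse [294.1 306.7] [35.1 45.8] box ctr col [127 126 121] at z60 [607.6 153.8  60. ]
eye w [600.5 166.7  60. ]
eye s [604.1 168.5  60. ]
eye d [602.6 169.   60. ]
(array([600.10017675, 167.2961022 ,  76.90881013]), [np.float64(0.0727922841102276), np.float64(0.07279228411022877)])
front row cols [array([256, 395]), array([257, 394]), array([257, 394])] first row 324
(257, 323) tool y -23 [-13.3 -23.  -21.8]
(257, 323) tool y -20 [-11.6 -20.  -22.4]
(398, 323) tool y -23 [-13.2 -23.   22.6]
(398, 323) tool y -20 [-11.5 -20.   23.2]
s [[357.0, 123.0], [355.0, 137.0], [323.0, 165.0], [301.0, 152.0], [345.0, 116.0]]
d [[396.0, 154.0], [349.0, 156.0], [346.0, 149.0], [347.0, 130.0], [397.0, 144.0]]
```

Run:
```python
from h import *
S=cam("scene");D=cam("side")
A=Ro.from_euler('xyz',[-1.574,-.017,.246]).as_matrix();t=np.array([475,-162.9,160.8])
for a,b in(((301,152.5),(346.5,146)),((322.5,166),(349,156.7))):
    X,e=tri([ray(S,a),ray(D,b)]);print(np.round(X,1),np.round(e,1),"tool",np.round(A.T@(X-t),1))
c=np.array([601.2,167.1]);A=Ro.from_euler('xyz',[-1.571,0,.245]).as_matrix();print("TCP goal",c-(A@[41,0,.4])[:2])
```

```text
[ 574.3 -159.7  182.5] [0.9 0.9] tool [ 97.5 -20.  -21.2]
[ 563.2 -116.1  182.7] [0.2 0.2] tool [ 97.3 -20.3  23.9]
TCP goal [561.5213922  156.76713576]
```

Call:
apply_moves --plan "-0.8 0 -0.1 -0.1 0 -0.4 1;-1.6 0.3 -0.2 -0.1 0 -0.4 1;-2 0.6 -0.2 0 0 0 1;-2 1 -0.2 0 0 0 1;-2 1 -0.2 0 0 0 1;-1.4 1 -0.2 0 0 0 1;-0.7 1 -0.1 0 0 0 1;0 1 0 0 0 0 1;0 1 0 0 0 0 1;0 0.8 0 0 0 0 1;0 0.5 0 0 0 0 1;0 0 0 0 0 0 1;0 0 0 0 0 0 1"

```text
clock: 16.9
eef_pos: [561.1, 151.5, 105.0]
tcp_rot: [-1.571, -0.016, 0.239]
contact_force: [0.3, -0.7, -0.3]
opening: 0.509
```

Call:
apply_moves --plan "0.1 0.4 0.4 0 0 0.4 1;0 0 0 0 0 0 1;0 1 0 0 0 0 1;0 1 0 0 0 0 1;0 0.8 0 0 0 0 1;0 0.5 0 0 0 0 1;0 0 0 0 0 0 1;0 0 0 0 0 0 1"

```text
clock: 17.7
eef_pos: [561.9, 156.5, 64.8]
tcp_rot: [-1.571, -0.008, 0.24]
contact_force: [-0.0, 0.2, -0.7]
opening: 0.507
```

Call:
apply_moves --plan "-0.1 0.6 0 0 0 0 1;0 0.6 0 0 0 0 1;0 0.3 0 0 0 0 1;0 0 0 0 0 0 1;0 0 0 0 0 0 1"

```text
clock: 18.2
eef_pos: [561.4, 156.2, 49.0]
tcp_rot: [-1.571, -0.009, 0.24]
contact_force: [-0.8, 0.1, -0.1]
opening: 0.512
```

```bash
python3 m.py 9
python3 - <<'E'
from h import *
b=cv2.imread("pics/d9.png");a=cv2.imread("pics/s9.png")
cv2.imwrite("pics/mix9.png",np.hstack([cv2.resize(a[300:420,330:490],(400,300)),cv2.resize(b[265:385,220:380],(400,300))]))
E
```

```text
[561.4 156.2  49. ] [-1.571 -0.009  0.24 ] [-0.8  0.1 -0.1]
wrist (255, 323, 142, 137) [591.8 163.6] [64.6 53.9] 13.7 along 128.2 192.9 lat 262.0 315.9
```

View pics/mix9.png

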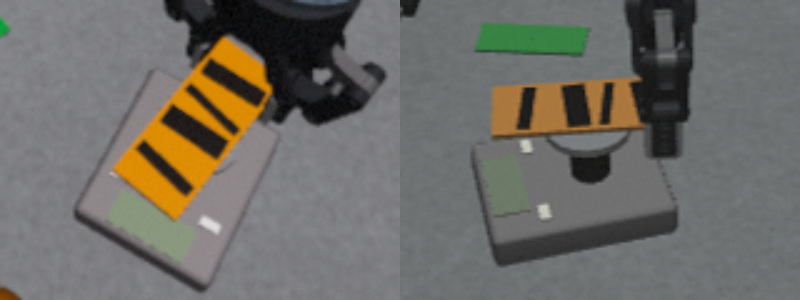

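The slab is over the pan, centred, with a few mm of gap. Now a slow descent.

Call:
apply_moves --plan "0 0.1 0.03 0 0 0 1;0 0.1 0 0 0 0 1;0 0.1 0 0 0 0 1;0 0.1 0 0 0 0 1;0 0.1 0 0 0 0 1"

```text
clock: 18.85
eef_pos: [561.9, 156.7, 44.4]
tcp_rot: [-1.571, -0.011, 0.24]
contact_force: [0.0, -0.3, 0.3]
opening: 0.508
```

Call:
apply_moves --plan "-0.05 0.05 0 0 0 0.1 1;-0.02 0.05 0 0 0 0.1 1;0 0.05 0 0 0 0 1"

```text
clock: 19.15
eef_pos: [561.0, 156.5, 42.6]
tcp_rot: [-1.571, -0.007, 0.24]
contact_force: [1.0, 0.9, -0.1]
opening: 0.51
```

Call:
apply_moves --plan "0 0.05 0 0 0 0 1;0 0.05 0 0 0 0 1;0 0 0 0 0 0 1"

```text
clock: 19.45
eef_pos: [561.0, 156.5, 41.4]
tcp_rot: [-1.571, -0.007, 0.24]
contact_force: [-0.2, -0.1, -1.2]
opening: 0.509
```

Call:
apply_moves --plan "0 0.05 0 0 0 0 1;0 0.05 0 0 0 0 1;0 0 0 0 0 0 1"

```text
clock: 19.75
eef_pos: [561.1, 156.5, 40.4]
tcp_rot: [-1.571, -0.007, 0.24]
contact_force: [0.8, -0.7, 0.5]
opening: 0.512
```

Call:
apply_moves --plan "0 0.05 0 0 0 0 1;0 0.05 0 0 0 0 1;0 0 0 0 0 0 1"

```text
clock: 20.05
eef_pos: [561.1, 156.5, 39.4]
tcp_rot: [-1.571, -0.007, 0.24]
contact_force: [0.1, -0.5, 1.2]
opening: 0.506
```

Run:
```python
from h import *
F=[]
for i in range(4):
    s=r.sense();F.append(np.r_[s["eef_pos"],s["contact_force"],s["wrist_torque"]]);r.grab_frame("side")
print(np.round(np.mean(F,0),2))
```

```text
[ 5.6115e+02  1.5656e+02  3.9440e+01  1.7000e-01  5.0000e-02  5.3000e-01
 -0.0000e+00  8.0000e-02 -1.0000e-02]
```

Call:
apply_moves --plan "0 0.05 0 0 0 0 1;0 0.05 0 0 0 0 1;0 0 0 0 0 0 1"

```text
clock: 20.55
eef_pos: [561.2, 156.6, 38.6]
tcp_rot: [-1.571, -0.007, 0.24]
contact_force: [-1.4, -0.1, 1.8]
opening: 0.508
```

Run:
```python
from h import *
F=[]
for i in range(4):
    s=r.sense();F.append(np.r_[s["eef_pos"],s["contact_force"],s["wrist_torque"]]);r.grab_frame("side")
print(np.round(np.mean(F,0),2))
```

```text
[ 5.6121e+02  1.5656e+02  3.8640e+01 -1.3000e+00 -2.2000e-01  1.4300e+00
 -3.0000e-02  6.0000e-02 -0.0000e+00]
```

Contact shows as a force rise of about 1.4 N. Releasing gently.

Call:
apply_moves --plan "0 0 0 0 0 0 0.46;0 0 0 0 0 0 0.42;0 0 0 0 0 0 0.38;0 0 0 0 0 0 0.3;0 0 0 0 0 0 0.2;0 0 0 0 0 0 0.1;0 0 0 0 0 0 0;0 0 0 0 0 0 0;0 0 0 0 0 0 0" --squeeze 20

```text
clock: 21.65
eef_pos: [561.4, 156.6, 38.4]
tcp_rot: [-1.571, -0.007, 0.24]
contact_force: [-0.0, -0.3, -0.3]
opening: 0.998
```

Call:
apply_moves --plan "0 -1 0 0 0 0 0;0 -2 0 0 0 0 0;0 -3 0 0 0 0 0;0 -3 0 0 0 0 0;0 -3 0 0 0 0 0;0 -2 0 0 0 0 0;0 0 0 0 0 0 0;0 0 0 0 0 0 0"

```text
clock: 22.45
eef_pos: [559.9, 156.3, 187.6]
tcp_rot: [-1.571, -0.008, 0.24]
contact_force: [-0.7, 0.2, 0.2]
opening: 1.0
```

```bash
python3 m.py 10
python3 - <<'E'
from h import *
S=cam("scene");D=cam("side")
b=cv2.imread("pics/d10.png");a=cv2.imread("pics/s10.png");w=cv2.imread("pics/w10.png")
for n,C,im,box in(("s",S,a,(360,305,440,400)),("d",D,b,(245,285,325,325))):
    h,k=slabrect(im,box)
    P=np.array([onz(C,p,63)[:2] for p in h],np.float32);print(n,cv2.minAreaRect(P))
cv2.imwrite("pics/mix10.png",np.vstack([np.hstack([cv2.resize(a[300:420,330:490],(400,300)),cv2.resize(b[265:385,220:380],(400,300))]),np.hstack([cv2.resize(w,(400,300)),cv2.resize(a,(400,300))])]))
E
```

```text
[559.9 156.3 187.6] [-1.571 -0.008  0.24 ] [-0.7  0.2  0.2]
wrist (290, 210, 71, 148) [608.  168.2] [116.   47.7] 14.4 along 119.6 235.1 lat 265.0 314.0
s ((604.2906494140625, 167.35848999023438), (111.19186401367188, 45.87016677856445), 14.369263648986816)
d ((608.4912109375, 169.80642700195312), (100.08087158203125, 45.455718994140625), 14.316715240478516)
```

View pics/mix10.png

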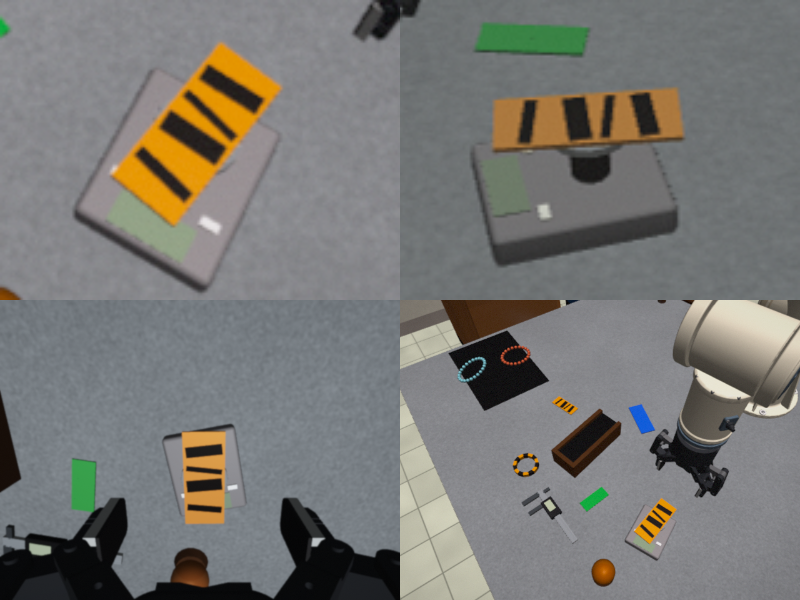

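The slab rests flat on the pan. In the scene view its centre is (604.3,167.4) against the pan's (604.1,168.5). Handing in.

```bash
python3 -c "
from rig import r
print(r.sign_off())"
```

```text
the job is handed in; nothing more can be done
None
```

The slab is lying on the scale's pan, released and flat to the eye, and the job was handed in at about 23 s on the robot's clock.

- **Sliding:** I pushed it out with shut fingertips at about 4–6 N downward, by the readings taken after each move, until about 39–40 mm overhung.
- **Lifting:** I gripped the two long edges of the overhanging end with 40 N. I then raised it until its underside was about 180 mm above the bench.
- **Placing:** I lowered it until the pan pushed back with roughly 1.4 N, opened the fingers and moved up clear.

**Last checks:**
- **Centring:** The scene camera puts the slab's centre about 1 mm from the pan's centre. The wrist camera agrees, also at about 1 mm once corrected for the slab's height.
- **Side view:** The slab outline measured here came out too short (100 mm) because my search window cut it off. I disregarded it, though by eye the view shows the slab flat on the pan.
- **Pan position:** My automatic fit of the pan failed in the scene and side views. The pan position comes from the wrist fit, with hand-read centres in the other two views agreeing to about 4 mm.
- **Rest of the scene:** The calipers, bracelet and ball look undisturbed in the final scene picture, and the gripper was well above everything.

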